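Dose an archive box with a drying capsule from the carousel

ROBOT

A 6-joint arm with a two-finger parallel gripper is mounted at the origin on the work surface. World frame = base frame: x ahead of the robot, y to its left, z up, the work surface at z = 0. Lengths are in mm, angles in rad, forces in N, time in s.
With the tool pointing down it reaches from about 300 to 775 mm from the base axis. Payload 14.6 kg.
Tool frame: the origin (TCP) lies on the centre line of the jaws, within the pads' length; the fingertips stand 17 mm ahead of it and the grasp point (between the pads) lies 2 mm behind it; z points along the fingers, y is the line along which they close (so a half turn about z gives the same grasp; the last joint's range is limited). The gripper opens to 94 mm and grips with 3 to 60 N. Pads are 16 mm wide; open, the fingers measure 119 mm over their backs; the gripper's body (75 mm by 177 mm) begins 78 mm behind the grasp point.
Start: joints at [-1.384, 0.3, 1.521, -0, 1.321, -0.067], TCP at [138.09, -532.373, 222.446] pointing down, gripper open.
Joint ranges: [-3.03, 3.03], [-0.79, 2.21], [0.23, 2.52], [-1.04, 4.18], [0, 3.07], [-2.55, 2.55]. Speed limits (rad/s): [2.22, 2.22, 2.57, 3.14, 3.14, 3.14].

INTERFACE

Orientations are given as a rotation vector (axis times angle).
In Python, from station import robot, camera, calibration gives the robot as it stands.
- The arm moves only by the tool apply_moves, never from a script. Its argument "moves" is a list that holds one entry, the list of rows, each a list of 7 numbers: the shift along the tool's x, y, z in m, then the turn, a rotation vector about the tool's x, y, z in degrees, then the opening in per cent of the stroke, from 0 (shut) to 100 (fully open). A call has 1 to 8 rows; each row is the pose to reach, as a shift and turn from the pose commanded when the call began, along the tool's axes at that moment; what a row does not reach only later rows make up. A row lasts 1/8 s, in which the tool goes at most 62.5 mm and 10.7 degrees, less where a joint would pass 70% of its speed; a pose out of reach is approached as far as the arm can. A call with a gripper value outside its range is refused whole. The fingers move at their own pace and stop on an object; "force" is the grip in N (left out, the last holds). Time passes only in rows, so rows that repeat a pose let the fingers close. It gives the time, the measured TCP pose, the force, the opening and the grip force at its end, in the units of the state.
- robot.state(): the state, without advancing time (a new reading comes with each control period).
- camera(name): name is "side" or "top"; returns the picture (480x640x3 uint8, red, green, blue); there is no depth.
- calibration(name): a dict with "camera_matrix" (3x3 intrinsics, pixels), "rvec" (rotation vector, rad) and "tvec" (3), from world to camera coordinates, as OpenCV has them. Camera axes: x right, y down, z forward; pixel columns grow to the right and rows downward; lengths in mm; the calibration is good to about 2 mm. A picture is of the moment at which its call begins. calibration takes no time and is no camera call.
- robot.close_job(): hands the job in; it is judged then, once.
The state is a dict: "time_s": time; "joint_pos": joint angles; "joint_velocities": joint speeds; "effort": joint torques, N m; "ee_pos": TCP position; "ee_rot": TCP orientation; "wrist_force": force on the tool from outside, world axes, zero at the start; "torque": the same for the moment, N m; "gripper_width": finger opening in mm; "grip_force": force on a finger pad.
Only numpy, scipy, OpenCV 4.12 (cv2) and the standard library are available. Lean on these libraries where they do the work, as an engineer would, in place of code of your own. Each camera call takes 0.05 s, during which the arm holds its last target. There are 200 camera calls.

TASK

Put the tall drying capsule into the cardboard archive box without touching the capsule itself: turn the dosing wheel until the capsule drops through the hole into the pan, while the thin disc stays in the wheel. Then push the lever over to the side where the archive box stands, so that the pan tips the capsule into it, and let the lever come back upright. Leave the box, pen tray, mug and stapler where they are.

Things in the scene. Friction and masses are not known exactly. Their poses are not given: they have to be found in the camera images.
- dispenser: The dispenser, bolted down. Origin on the table under the wheel's centre; -x points to its front (roughly to the robot), +y to its left, z up. Its 150 x 150 mm deck slopes 35 degrees down to the front, top face 240 mm high in the middle. Under it hangs the pan; below that a roof-shaped chute leads to the left and right, ending at y +-58, z 59 mm. Base 86 mm wide.
- drop_hole (a point): Centre of the round drop hole, 36 mm across, in the deck's top face, 50 mm down the slope from the wheel's axis. It does not move; a piece whose pocket comes within about 5 mm of being centred over it falls through into the pan. Axes as dispenser.
- wheel_grip (a point): Middle of the wheel's black bar grip, on the wheel's axis. z: the axis, outwards, leaning 35 degrees to the dispenser's front; x: along the bar, 46 (x) x 12 (y) x 30 mm (z), clear above all else on the wheel. Deck 47.5 mm below. Eight pockets of 26 mm bore, 50 mm from the axis, 45 degrees apart, the first at +x, rims 28 mm below this point. Turns endlessly both ways (friction 0.05 N m), stays put.
- refill_tube (a point): Foot of the clear upright refill tube, fixed behind the wheel, 34 mm across, rising 126 mm above this point. Axes as dispenser.
- capsule: The tall white drying capsule, a cylinder 20 mm across and 28 mm high, 18 g, standing in one of the wheel's pockets and sticking up 8 mm above its rim. Origin at the centre of its underside, z along its axis.
- disc: The thin white disc (another sort), 16 mm across and 8 mm high, 10 g, lying in the pocket next to the capsule's, on one side or the other, below its rim. Origin at the centre of its underside, z along its axis. It must stay in the wheel.
- pan (a point): Middle of the tipping pan's floor (100 x 72 mm), below the drop hole, on the pan's shaft, which runs along the dispenser's x, 155 mm above the table. Axes turn with the pan; when level they are those of dispenser. Floor a shallow V; 20 mm walls front and back, open to left and right.
- tipper (a joint): Angle of pan and lever, rad: 0 level and lever upright, positive when the lever leans to the dispenser's left (+y) and the pan empties to the left, negative to the right; stops at -1.05 and 1.05. A light spring (0.15 N m/rad) brings it back to 0 when let go. The capsule slides out from about 0.8 to 0.9 on.
- lever_knob (a point): Centre of the black knob (18 mm across, 18 mm high) on the tipping lever, an upright steel rod 12 mm across in front of the dispenser (x -122 mm in dispenser). The knob's centre swings left and right on a radius of 66 mm about the pan's shaft. Axes as pan.
- archive_box: Open cardboard archive box, 220 (x) x 140 (y) x 55 mm high, walls and floor 4 mm, 450 g, standing loose beside the dispenser under the end of its left or right chute. Origin at the centre of its underside.
- pen_tray: Grey pen tray, 220 (x) x 140 (y) mm and only 20 mm high, with pens and a note pad, loose, on the dispenser's other side. Origin at the centre of its underside.
- mug: White mug, 80 mm across, 95 mm high, loose. Origin at the centre of its underside.
- stapler: Black stapler, 135 x 36 x 58 mm high, loose, lying along its x. Origin at the centre of its underside.

How it is judged:
By the outcome, as a careful person would: the job done as asked, in the order asked, and still so for the second after the job is handed in, with the robot touching nothing.
It also fails if it takes over 72 s, if anything falls off the work surface, if the arm or the gripper's body presses on something with over 40 N, if the wrist force passes 120 N, or if a joint passes its speed limit or range.

## Working session

There is one attempt and no reset: what is moved stays moved. The work goes in short steps, Python scripts to look and compute and a tool call to move; the robot and the scene stay as the last step left them, time stands still between calls to the robot, and variables do not carry over. Pictures are saved under pics/ and viewed, at most 10 in all, crops included, and the job is handed in when it is done.

Besides the shell and the picture viewer there is one more tool, called after ">>>" as name(argument=value, ...) on one line, values as JSON. apply_moves: Moves the arm, as the interface text tells. Its arguments: {"type":"object","properties":{"moves":{"type":"array","items":{"type":"array","items":{"type":"array","items":{"type":"number"}}}},"force":{"type":"number"}},"required":["moves"]}

```bash
mkdir -p pics; ls; python3 - <<'E'
from station import robot,camera,calibration
import cv2
for n in("side","top"):
    cv2.imwrite(f"pics/{n}0.png",camera(n)[:,:,::-1]); c=calibration(n); print(n,c)
s=robot.state(); print(s["ee_pos"],s["ee_rot"],s["gripper_width"])
E
```

```text
pics
side {'camera_matrix': array([[539.12943991,   0.        , 319.98895879],
       [  0.        , 539.12943991, 232.61840867],
       [  0.        ,   0.        ,   1.        ]]), 'rvec': array([ 0.78606929, -2.63301265,  1.04651423]), 'tvec': array([ 531.94869891,  341.27209927, 1241.79277532])}
top {'camera_matrix': array([[569.38685072,   0.        , 328.58336933],
       [  0.        , 569.38685072, 246.65151418],
       [  0.        ,   0.        ,   1.        ]]), 'rvec': array([ 2.19286162, -2.15401323,  0.05711658]), 'tvec': array([  24.77407745,  600.87266539, 1210.87690299])}
[ 138.05714845 -532.18126022  221.94758368] [-3.11533911e+00 -3.97534768e-01  1.25028371e-04] 93.98932528777031
```

View pics/side0.png

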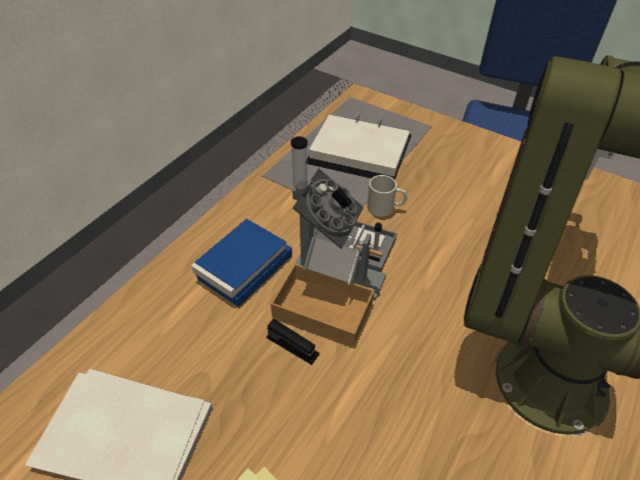

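View pics/top0.png

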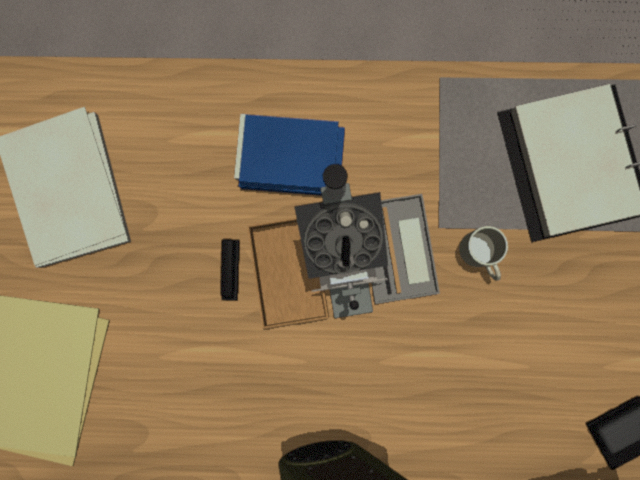

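```bash
python3 - <<'E'
import cv2,numpy as np
a=cv2.imread("pics/top0.png")[160:330,270:440]; b=cv2.imread("pics/side0.png")[130:300,270:410]
a=cv2.resize(a,(430,430),interpolation=cv2.INTER_CUBIC);b=cv2.resize(b,(354,430),interpolation=cv2.INTER_CUBIC)
cv2.imwrite("pics/crop.png",np.hstack([a,b]))
E
```

```text
(no output)
```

View pics/crop.png

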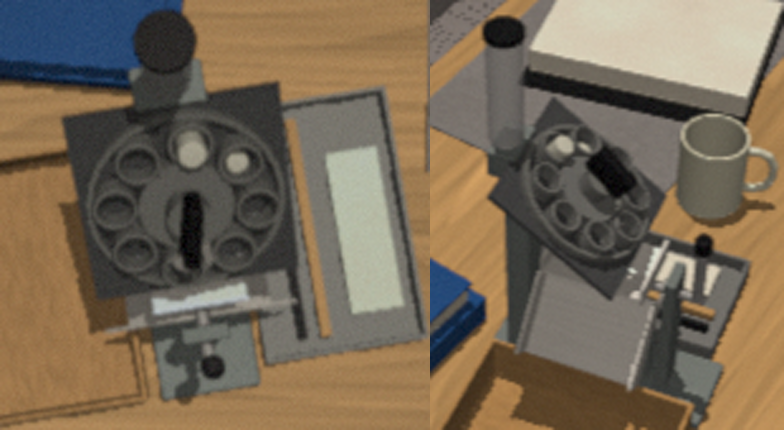

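```bash
cat > h.py <<'E'
import cv2,numpy as np
from station import robot,camera,calibration
def P(n):
    c=calibration(n);R=cv2.Rodrigues(c["rvec"])[0];return c["camera_matrix"]@np.hstack([R,np.reshape(c["tvec"],(3,1))])
def tri(a,b):
    X=cv2.triangulatePoints(P("top"),P("side"),np.array(a,float).reshape(2,1),np.array(b,float).reshape(2,1));X=(X[:3]/X[3]).ravel()
    r=[np.round(p-(lambda q:q[:2]/q[2])(P(n)@np.r_[X,1]),1) for n,p in(("top",a),("side",b))];return X,r
def blob(im,near,thr=30,r=22):
    g=im.max(axis=2);m=(g<thr).astype(np.uint8)
    x,y=map(int,near);w=np.zeros_like(m);w[y-r:y+r,x-r:x+r]=1
    n,l,s,c=cv2.connectedComponentsWithStats(m*w)
    k=[i for i in range(1,n) if s[i,4]>15]
    i=min(k,key=lambda i:np.hypot(*(c[i]-near)));return c[i],s[i]
E
python3 - <<'E'
from h import *
T=cv2.imread("pics/top0.png");S=cv2.imread("pics/side0.png")
for nm,a,b in(("knob",(354,305),(378,227)),("tube",(335,177),(299,142)),("bar",(345.5,251),(342,198))):
    A,sa=blob(T,a);B,sb=blob(S,b);print(nm,A.round(1),sa,B.round(1),sb,*tri(A,B))
print("caps",*tri((345.1,219),(321.4,187.5)))
def pl(p,z):
    M=P("top");H=np.c_[M[:,0],M[:,1],M[:,2]*z+M[:,3]];q=np.linalg.solve(H,[*p,1]);return q[:2]/q[2]
# deck corners px (top crop) back-left, back-right: z=240+75 sin35
k=1/2.53;
bl=pl((270+65*k,160+118*k),283);br=pl((270+279*k,160+83*k),283);fl=pl((270+98*k,160+298*k),197);fr=pl((270+298*k,160+272*k),197)
print(bl,br,fl,fr,np.linalg.norm(bl-br))
d=bl-br;print("yaw back",np.degrees(np.arctan2(-d[0],d[1])));d=(bl+br-fl-fr);print("yaw long",np.degrees(np.arctan2(d[1],d[0])),np.linalg.norm(d)/2)
print("centre",(bl+br+fl+fr)/4)
E
```

```text
Traceback (most recent call last):
  File "h.py", line 13, in blob
    i=min(k,key=lambda i:np.hypot(*(c[i]-near)));return c[i],s[i]
ValueError: min() iterable argument is empty
```

```bash
sed -i 's/thr=30/thr=45/; s/>15\]/>8]/' h.py
python3 - <<'E'
from h import *
T=cv2.imread("pics/top0.png");S=cv2.imread("pics/side0.png")
for nm,a,b in(("knob",(354,305),(378,227)),("tube",(335,177),(299,142)),("bar",(345.5,251),(342,198))):
    try:
        A,sa=blob(T,a);B,sb=blob(S,b);print(nm,A.round(1),sa,B.round(1),sb,*tri(A,B))
    except ValueError: print(nm,"fail", *tri(a,b))
print("caps",*tri((345.1,219),(321.4,187.5)))
def pl(p,z):
    M=P("top");H=np.c_[M[:,0],M[:,1],M[:,2]*z+M[:,3]];q=np.linalg.solve(H,[*p,1]);return q[:2]/q[2]
k=1/2.53;
bl=pl((270+65*k,160+118*k),283);br=pl((270+279*k,160+83*k),283);fl=pl((270+98*k,160+298*k),197);fr=pl((270+298*k,160+272*k),197)
print(bl,br,fl,fr,np.linalg.norm(bl-br))
d=bl-br;print("yaw back",np.degrees(np.arctan2(-d[0],d[1])));d=(bl+br-fl-fr);print("yaw long",np.degrees(np.arctan2(d[1],d[0])),np.linalg.norm(d)/2)
print("centre",(bl+br+fl+fr)/4)
E
```

```text
knob [353.6 304.7] [350 301   8   8  52] [377.6 227.5] [374 223   8   9  52] [482.97870992 -15.14873993 218.19952111] [array([0.4, 0.8]), array([-0.8, -0.1])]
tube [334.3 176.4] [324 165  22  25 356] [298.8 142.6] [291 137  16  12 152] [679.26493986  21.06196768 405.7387649 ] [array([0.3, 0.7]), array([-0.6, -0.1])]
bar [345.3 250.8] [341 236   9  31 230] [341.5 198. ] [332 188  20  22 230] [575.78223834   1.5218671  278.09515723] [array([0.3, 0.6]), array([-0.5, -0.1])]
caps [630.07739752   2.99503672 284.66934333] [array([0.3, 0.7]), array([-0.6, -0.1])]
[649.07886015  87.58882823] [675.27760343 -57.20661787] [529.00431314  67.36872589] [550.65388835 -78.56692657] 147.14650984871238
yaw back 10.255924237028136
yaw long 9.643882177127029 124.10295126685932
centre [601.00366627   4.79600242]
```

```bash
cat >> h.py <<'E'
from scipy.spatial.transform import Rotation as Ro
yaw=np.radians(9.8);Rz=Ro.from_euler("z",yaw).as_matrix()
t=np.radians(35);a=Rz@[-np.sin(t),0,np.cos(t)];u=Rz@[np.cos(t),0,np.sin(t)];v=Rz@[0,1,0]
G=np.array([575.7,1.0,278.6])
def wheelR(phi):
    f=np.radians(phi);b=np.cos(f)*u+np.sin(f)*v;y=-np.cross(a,b);z=-a
    return np.c_[np.cross(y,z),y,z]
def rel(pos,R):
    s=robot.state();R0=Ro.from_rotvec(s["ee_rot"]).as_matrix()
    print("shift m",(R0.T@(pos-s["ee_pos"])/1000).round(4),"turn deg",np.degrees(Ro.from_matrix(R0.T@R).as_rotvec()).round(2),"j",s["joint_pos"].round(2) if hasattr(s["joint_pos"],'round') else s["joint_pos"])
E
python3 - <<'E'
from h import *
T=cv2.imread("pics/top0.png")
sub=T[205:235,330:375].min(axis=2);n,l,s,c=cv2.connectedComponentsWithStats((sub>150).astype(np.uint8))
for i in range(1,n): 
  if s[i,4]>8: print("white",c[i]+[330,205],s[i,4])
def onplane(p,d):
    M=P("top");C=-np.linalg.inv(M[:,:3])@M[:,3];r=np.linalg.inv(M[:,:3])@[*p,1];Q=G+d*a
    X=C+r*((Q-C)@a)/(r@a);w=X-G;return np.degrees(np.arctan2(w@v,w@u)),np.hypot(w@u,w@v)
for i in range(1,n):
  if s[i,4]>8: print([onplane(c[i]+[330,205],d) for d in(-20,-42)])
M=P("top")
pr=lambda X:(lambda q:q[:2]/q[2])(M@np.r_[X,1])
print("bar silhouettes: slope dir", [pr(G+k*u+15*a) for k in(-23,23)])
m=(T.max(axis=2)<45).astype(np.uint8);w=np.zeros_like(m);w[233:272,335:358]=1
ys,xs=np.nonzero(m*w);print(cv2.minAreaRect(np.c_[xs,ys].astype(np.float32)))
for ph in(-20,-15,-10,-5,0):
    f=np.radians(ph);b=np.cos(f)*u+np.sin(f)*v;q=np.cross(a,b)
    print(ph,cv2.minAreaRect(np.array([pr(G+i*23*b+j*6*q+k*15*a) for i in(-1,1) for j in(-1,1) for k in(-1,1)],np.float32)))
rel(G+95*a,wheelR(-9))
E
```

```text
bar silhouettes: slope dir [array([347.83776559, 266.13137985]), array([344.56194929, 243.20690219])]
((343.679931640625, 253.19406127929688), (33.12699890136719, 17.42394256591797), 75.46554565429688)
-20 ((345.4836120605469, 250.35931396484375), (10.822137832641602, 32.48691177368164), 14.526644706726074)
-15 ((345.4859619140625, 250.33804321289062), (10.060004234313965, 32.45728302001953), 8.919384002685547)
-10 ((345.48370361328125, 250.31820678710938), (9.238362312316895, 32.37831497192383), 3.21881103515625)
-5 ((345.4774169921875, 250.30081176757812), (32.2547492980957, 8.365931510925293), 87.44890594482422)
0 ((345.4679260253906, 250.28662109375), (32.09254455566406, 7.454213619232178), 81.63797760009766)
shift m [ 0.5032 -0.4108 -0.134 ] turn deg [ 1.25 35.06 13.3 ] j [-1.38  0.3   1.52 -0.    1.32 -0.07]
```

>>> apply_moves(moves=[[[0.05,-0.041,-0.05,0,4,1.5,45],[0.1,-0.082,-0.08,0.2,8,3,45],[0.16,-0.13,-0.12,0.4,12,4.5,45],[0.21,-0.172,-0.134,0.6,16,6,45],[0.26,-0.213,-0.134,0.8,20,8,45],[0.31,-0.254,-0.134,1,25,10,45],[0.36,-0.295,-0.134,1.1,30,12,45],[0.4,-0.33,-0.134,1.25,35,13.3,45]]])

```text
time_s: 1.1
ee_pos: [414.2, -151.8, 355.8]
ee_rot: [-2.905, -0.018, -0.907]
wrist_force: [1.7, -0.8, 0.1]
gripper_width: 42.5
grip_force: 0.0
```

```bash
python3 -c "
from h import *
rel(G+95*a,wheelR(-9))"
```

```text
shift m [ 0.0864 -0.1385  0.0745] turn deg [ 0.04 -0.14 -0.07] j [-0.69 -0.3   1.92  0.5   1.14  0.74]
```

>>> apply_moves(moves=[[[0.03,-0.046,0.025,0,0,0,45],[0.058,-0.092,0.05,0,0,0,45],[0.0864,-0.1385,0.0745,0,0,0,45],[0.0864,-0.1385,0.0745,0,0,0,45],[0.0864,-0.1385,0.0745,0,0,0,45]]])

```text
time_s: 1.72
ee_pos: [520.7, -9.8, 355.3]
ee_rot: [-2.908, -0.021, -0.902]
wrist_force: [-0.9, -0.9, -0.3]
gripper_width: 42.2
grip_force: 0.0
```

```bash
python3 -c "
from h import *
rel(G+6*a,wheelR(-9))
A=camera('top')[140:290,260:430];B=camera('side')[110:260,260:430]
cv2.imwrite('pics/p1.png',np.hstack([cv2.resize(x[:,:,::-1],(396,350),interpolation=cv2.INTER_CUBIC) for x in(A,B)]))"
```

```text
shift m [ 0.0018 -0.0017  0.0889] turn deg [0.03 0.1  0.05] j [-0.19 -0.15  1.81  0.25  0.93  1.27]
```

View pics/p1.png

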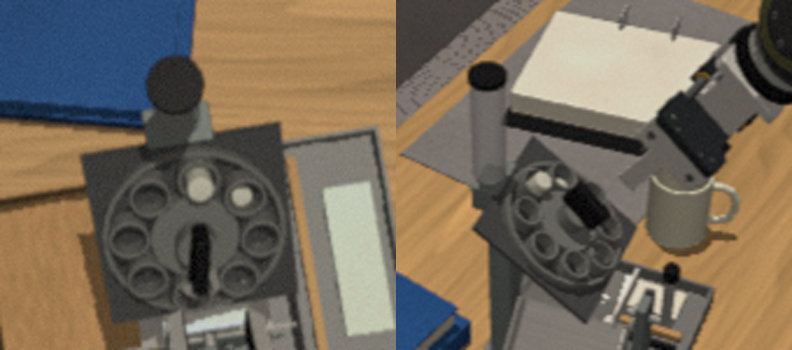

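>>> apply_moves(moves=[[[0.0018,-0.0017,0.03,0,0,0,45],[0.0018,-0.0017,0.055,0,0,0,45],[0.0018,-0.0017,0.075,0,0,0,45],[0.0018,-0.0017,0.089,0,0,0,45],[0.0018,-0.0017,0.089,0,0,0,45]]])

```text
time_s: 2.45
ee_pos: [572.5, -0.2, 283.3]
ee_rot: [-2.908, -0.019, -0.901]
wrist_force: [-0.4, -0.5, -0.1]
gripper_width: 42.1
grip_force: 0.0
```

>>> apply_moves(moves=[[[0,0,0,0,0,0,0],[0,0,0,0,0,0,0],[0,0,0,0,0,0,0],[0,0,0,0,0,0,0],[0,0,0,0,0,0,0],[0,0,0,0,0,0,0]]], force=8)

```text
time_s: 3.2
ee_pos: [572.7, 0.8, 284.3]
ee_rot: [-2.907, -0.021, -0.903]
wrist_force: [-5.0, 3.9, 4.6]
gripper_width: 12.0
grip_force: 8.0
```

```bash
python3 -c "
from h import *
rel(G+6*a,wheelR(-9));s=robot.state();print(s['torque'],s['grip_force'],s['gripper_width'],s['wrist_force'])"
```

```text
shift m [-0.0007  0.0005  0.0004] turn deg [0.02 0.03 0.03] j [-0.14  0.01  1.81  0.26  0.74  1.27]
[0.7639189  0.42279717 0.5231449 ] 8.008758947253227 12.037048448222384 [-5.04114585  3.85175783  4.60100628]
```

>>> apply_moves(moves=[[[0,0,0,0,0,-5,0],[0,0,0,0,0,-15,0],[0,0,0,0,0,-25,0],[0,0,0,0,0,-35,0],[0,0,0,0,0,-45,0],[0,0,0,0,0,-55,0],[0,0,0,0,0,-65,0],[0,0,0,0,0,-72,0]]])

```text
time_s: 4.2
ee_pos: [572.7, 0.8, 284.2]
ee_rot: [2.219, 1.645, 0.777]
wrist_force: [-3.4, 3.5, 4.2]
gripper_width: 11.8
grip_force: 8.0
```

```bash
python3 -c "
from h import *
rel(G+6*a,wheelR(63));s=robot.state();print(s['torque'],s['grip_force'],s['gripper_width'],s['wrist_force'])
A=camera('top')[140:290,260:430];B=camera('side')[110:260,260:430]
cv2.imwrite('pics/p2.png',np.hstack([cv2.resize(x[:,:,::-1],(396,350),interpolation=cv2.INTER_CUBIC) for x in(A,B)]))"
```

```text
shift m [-0.0006 -0.0005  0.0004] turn deg [-0.02  0.04  0.31] j [-0.14  0.01  1.81  0.26  0.74  0.01]
[0.57835066 0.39699874 0.37015658] 8.000468909740448 11.75414709750305 [-3.37049137  3.45008076  4.17382296]
```

View pics/p2.png

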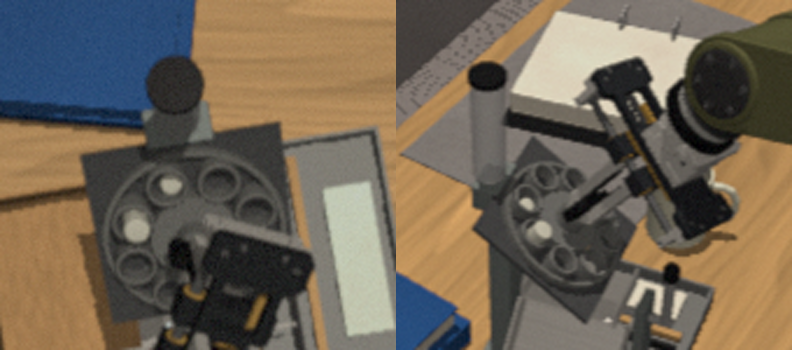

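>>> apply_moves(moves=[[[0,0,0,0,0,-5,0],[0,0,0,0,0,-15,0],[0,0,0,0,0,-25,0],[0,0,0,0,0,-35,0],[0,0,0,0,0,-45,0],[0,0,0,0,0,-55,0],[0,0,0,0,0,-65,0],[0,0,0,0,0,-75,0]]])

```text
time_s: 5.3
ee_pos: [572.7, 0.8, 284.3]
ee_rot: [0.705, 2.471, 0.351]
wrist_force: [-2.6, 4.2, 3.5]
gripper_width: 12.5
grip_force: 8.0
```

>>> apply_moves(moves=[[[0,0,0,0,0,-10,0],[0,0,0,0,0,-20,0],[0,0,0,0,0,-30,0],[0,0,0,0,0,-36,0],[0,0,0,0,0,-39,0],[0,0,0,0,0,-42,0],[0,0,0,0,0,-42,0],[0,0,0,0,0,-42,0]]])

```text
time_s: 6.3
ee_pos: [572.7, 0.9, 284.2]
ee_rot: [-0.216, 2.523, 0.068]
wrist_force: [-3.3, 3.9, 3.7]
gripper_width: 12.1
grip_force: 8.0
```

```bash
python3 -c "
from h import *
rel(G+100*a,wheelR(180))
A=camera('top')[160:310,260:430];B=camera('side')[130:280,260:430]
cv2.imwrite('pics/p3.png',np.hstack([cv2.resize(x[:,:,::-1],(396,350),interpolation=cv2.INTER_CUBIC) for x in(A,B)]))"
```

```text
shift m [ 0.0009 -0.0004 -0.0937] turn deg [-0.02 -0.03 -0.01] j [-0.14  0.01  1.81  0.26  0.74 -2.02]
```

View pics/p3.png

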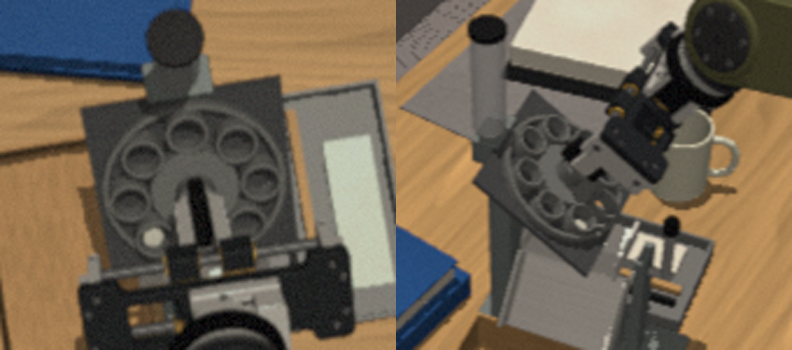

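>>> apply_moves(moves=[[[0,0,0,0,0,0,30],[0,0,0,0,0,0,45],[0,0,0,0,0,0,45],[0,0,-0.03,0,0,0,45],[0,0,-0.07,0,0,0,45],[0,0,-0.12,0,0,0,45],[0,0,-0.17,0,0,0,45],[0,0,-0.19,0,0,0,45]]])

```text
time_s: 7.4
ee_pos: [464.4, -18.1, 442.5]
ee_rot: [-0.216, 2.52, 0.065]
wrist_force: [-0.0, 0.1, -0.7]
gripper_width: 42.5
grip_force: 0.0
```

```bash
python3 -c "
from h import *
A=camera('top')[160:330,260:440];B=camera('side')[130:300,260:440]
cv2.imwrite('pics/p4.png',np.hstack([cv2.resize(x[:,:,::-1],(396,374),interpolation=cv2.INTER_CUBIC) for x in(A,B)]))"
```

```text
(no output)
```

View pics/p4.png

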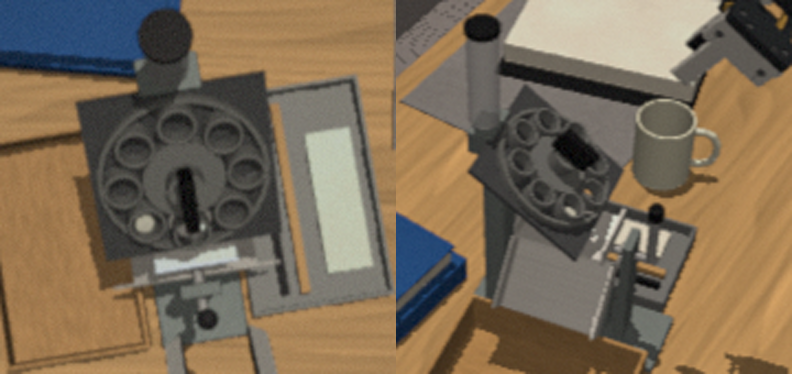

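```bash
python3 -c "
from h import *
A=camera('top')[250:300,315:375];B=camera('side')[185:235,325:385]
A0=cv2.imread('pics/top0.png')[250:300,315:375]
f=lambda x:cv2.resize(x,(390,295),interpolation=cv2.INTER_CUBIC)
B0=cv2.imread('pics/side0.png')[185:235,325:385]
cv2.imwrite('pics/p5.png',np.vstack([np.hstack([f(A[:,:,::-1]),f(B[:,:,::-1])]),np.hstack([f(A0),f(B0)])]))"
```

```text
(no output)
```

View pics/p5.png

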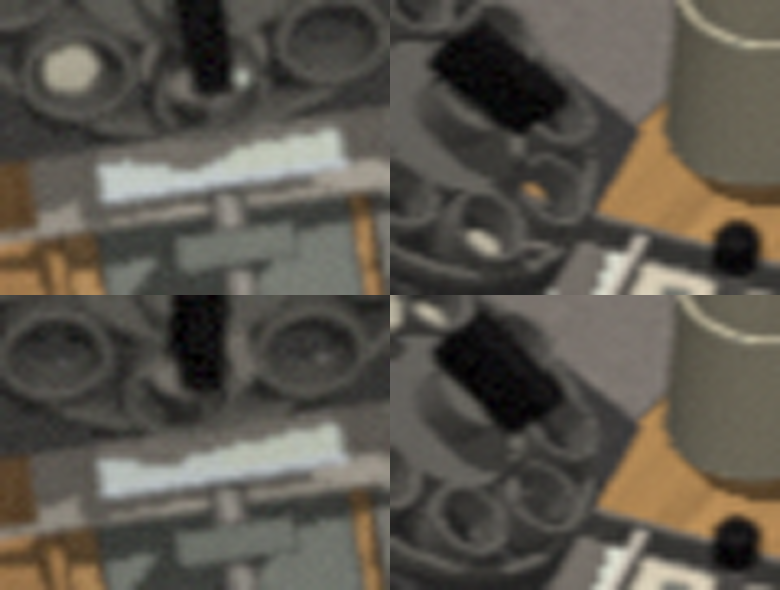

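```bash
cat >> h.py <<'E'
Rd=np.c_[np.cross(v,[0,0,-1]),v,[0,0,-1]]
def lev(y,z): return np.r_[(np.array([483,-15.1,0])+Rz@[-4,y,0])[:2],z]
E
python3 -c "
from h import *
rel(lev(-48,300),Rd)"
```

```text
shift m [ 0.0683 -0.048   0.1217] turn deg [-5.000e-02  3.491e+01 -1.000e-02] j [-0.24 -0.3   1.73  0.25  1.15 -2.02]
```

>>> apply_moves(moves=[[[0.01,-0.02,0.02,0,9,0,0],[0.03,-0.035,0.045,0,18,0,0],[0.05,-0.048,0.075,0,27,0,0],[0.068,-0.048,0.1,0,34.9,0,0],[0.068,-0.048,0.1217,0,34.9,0,0],[0.068,-0.048,0.1217,0,34.9,0,0]]])

```text
time_s: 8.35
ee_pos: [487.8, -62.4, 299.3]
ee_rot: [-0.269, 3.129, 0.001]
wrist_force: [0.0, 0.0, 0.5]
gripper_width: 0.3
grip_force: 0.0
```

```bash
python3 -c "
from h import *
rel(lev(-48,202),Rd)
rel(lev(10,202),Rd)"
```

```text
shift m [ 0.0007 -0.0006  0.0973] turn deg [0.03 0.03 0.04] j [-0.2   0.12  1.56  0.    1.46 -1.94]
shift m [0.0007 0.0574 0.0974] turn deg [0.03 0.03 0.04] j [-0.2   0.12  1.56  0.    1.46 -1.94]
```

Descend on the right side of the lever, then push left slowly.

>>> apply_moves(moves=[[[0,0,0.035,0,0,0,0],[0,0,0.075,0,0,0,0],[0,0,0.0975,0,0,0,0],[0,0.008,0.0975,0,0,0,0],[0,0.02,0.0975,0,0,0,0],[0,0.032,0.0975,0,0,0,0],[0,0.044,0.0975,0,0,0,0],[0,0.054,0.0975,0,0,0,0]]])

```text
time_s: 9.35
ee_pos: [478.2, -8.9, 203.8]
ee_rot: [-0.269, 3.129, -0.002]
wrist_force: [-0.2, -2.3, -0.4]
gripper_width: 0.4
grip_force: 0.9
```

>>> apply_moves(moves=[[[0,0.004,0,0,0,0,0],[0,0.008,0,0,0,0,0],[0,0.011,0,0,0,0,0],[0,0.014,0,0,0,0,0],[0,0.014,0,0,0,0,0]]])

```text
time_s: 9.98
ee_pos: [475.9, 4.1, 203.5]
ee_rot: [-0.268, 3.129, -0.001]
wrist_force: [-0.8, -1.2, 1.2]
gripper_width: 0.0
grip_force: 1.2
```

```bash
python3 -c "
from h import *
s=robot.state();print((Rz.T@(s['ee_pos']-np.array([483,-15.1,155]))).round(1),(Rz.T@s['wrist_force']).round(1))
A=camera('top')[190:340,240:410];B=camera('side')[170:330,260:440]
cv2.imwrite('pics/p6.png',np.hstack([cv2.resize(x[:,:,::-1],(396,350),interpolation=cv2.INTER_CUBIC) for x in(A,B)]))"
```

```text
[-3.7 20.1 48.5] [-1.  -1.   1.2]
```

View pics/p6.png

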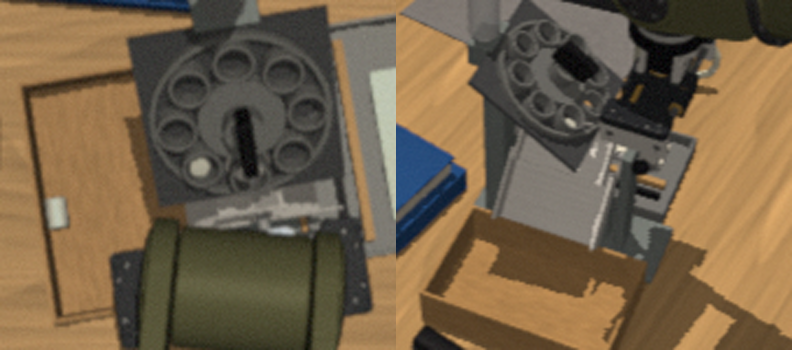

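>>> apply_moves(moves=[[[0,-0.01,0,0,0,0,0],[0,-0.022,0,0,0,0,0],[0,-0.034,0,0,0,0,0],[0,-0.046,0,0,0,0,0],[0,-0.058,0,0,0,0,0],[0,-0.072,0,0,0,0,0],[0,-0.072,-0.04,0,0,0,0],[0,-0.072,-0.09,0,0,0,0]]])

```text
time_s: 11.08
ee_pos: [487.7, -67.5, 294.0]
ee_rot: [0.268, -3.129, 0.0]
wrist_force: [0.1, -0.5, 0.9]
gripper_width: 0.8
grip_force: 0.0
```

>>> apply_moves(moves=[[[0.04,-0.02,-0.04,0,0,0,0],[0.09,-0.04,-0.06,0,0,0,0],[0.13,-0.06,-0.06,0,0,0,0],[0.13,-0.06,-0.06,0,0,0,0],[0.13,-0.06,-0.06,0,0,0,0],[0.13,-0.06,-0.06,0,0,0,0],[0.13,-0.06,-0.06,0,0,0,0],[0.13,-0.06,-0.06,0,0,0,0]]])

```text
time_s: 12.08
ee_pos: [370.4, -147.8, 353.3]
ee_rot: [-0.269, 3.13, -0.001]
wrist_force: [-0.6, -0.5, 0.4]
gripper_width: 0.5
grip_force: 0.0
```

```bash
python3 -c "
from h import *
print(robot.state()['wrist_force'])
A=camera('top')[180:340,215:445];B=camera('side')[170:370,240:440]
cv2.imwrite('pics/p7.png',np.hstack([cv2.resize(x[:,:,::-1],(396,350),interpolation=cv2.INTER_CUBIC) for x in(A,B)]))"
```

```text
[-0.57871421 -0.4680273   0.40443073]
```

View pics/p7.png

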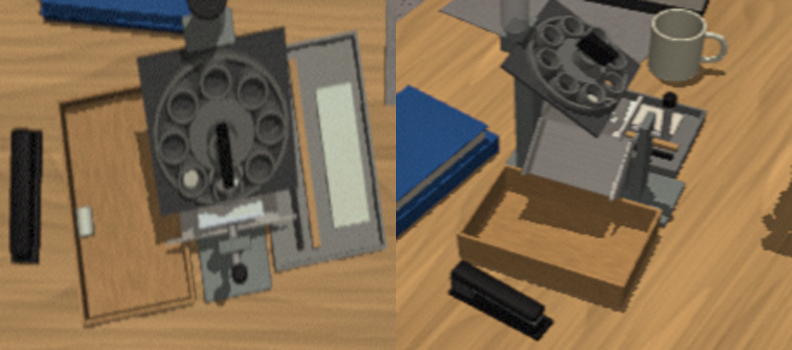

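The capsule lies in the box at about (85,221), by the inside of the left wall. The disc is still in its pocket at (190,179), the lever is upright, and nothing else has moved.

```bash
python3 -c "
from station import robot
print(robot.close_job())"
```

```text
the job is handed in; nothing more can be done
None
```

The job is handed in at about 12 s on the robot's clock: the last pictures show the capsule in the archive box, the disc still in the wheel, the lever back upright, and the box, pen tray, mug and stapler apparently where they were.

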